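# Bed two castings in the foam of the sample case

## Robot

A 6-joint arm with a two-finger parallel gripper is mounted at the origin on a cart in front of the work surface, level with it; the furniture and walls round the work are solid. World frame = base frame: x ahead of the robot, y to its left, z up, the work surface at z = 0. Lengths are in m, angles in rad, forces in N, time in s.
With the tool pointing down it reaches from about 0.275 to 0.75 m from the base axis. Payload 10.2 kg.
Tool frame: the origin (TCP) lies between the finger pads; the fingertips stand 8 mm ahead of it and the grasp point (between the pads) lies 11 mm behind it; z points along the fingers, y is the line along which they close (so a half turn about z gives the same grasp; the last joint's range is limited). The gripper opens to 85 mm and grips with 20 to 120 N. Pads are 22 mm wide; open, the fingers measure 114 mm over their backs; the gripper's body (76 mm by 85 mm) begins 54 mm behind the grasp point. The pads swing forward as they close: fully open they stand 13 mm farther back than shut.
Start: joints at [-1.419, 0.313, 1.498, -0, 1.331, -0.223], TCP at [0.192, -0.489, 0.239] pointing down, gripper open.
Joint ranges: [-2.94, 2.94], [-0.97, 2.17], [0.19, 2.56], [-1.23, 4.37], [0.02, 3.11], [-2.88, 2.88]. Speed limits (rad/s): [2.39, 2.39, 3.01, 3.14, 3.14, 3.14].

## Interface

Orientations are given as a unit quaternion [x, y, z, w].
In Python, from station import robot, imaging, order gives the robot as it stands.
- The arm moves only by the tool drive_tool, never from a script. Its argument "deltas" is a list of rows, each a list of 3 entries, a list of its own where there are three numbers: the shift along the tool's x, y, z in mm, then the turn about the tool's z in rad, then the finger opening in mm, from 0 to 85.4. In form: [[[tx, ty, tz], yaw, hand], ...]. A call has 1 to 8 rows; each row is the pose to reach, as a shift and turn from the pose commanded when the call began, along the tool's axes at that moment; what a row does not reach only later rows make up. A row lasts 1/8 s, in which the tool goes at most 62.5 mm and 10.7 degrees, less where a joint would pass 70% of its speed; a pose out of reach is approached as far as the arm can. A call with a gripper value outside its range is refused whole. The fingers move at their own pace and stop on an object; "squeeze" is the grip in N (left out, the last holds). Time passes only in rows, so rows that repeat a pose let the fingers close. It gives the time, the measured TCP pose, the force, the opening and the grip force at its end, in the units of the state.
- robot.get_state(): the state, without advancing time (a new reading comes with each control period).
- imaging.snapshot(name): name is "side" or "top" or "wrist"; returns a dict with "frame" (420x560x3 uint8, red, green, blue), "z_map" (420x560 float32, m along the optical axis (not along the pixel's ray), 0 where there is no reading), "fov_y" (degrees; the focal length in pixels is half the picture's height over the tangent of half this angle, whatever the lens; pixels are square), "cx", "cy" (the principal point, pixels), "cam_to_world" (4x4, takes a point from camera to world coordinates). Camera axes: x right, y down, z forward; pixel columns grow to the right and rows downward; lengths in m; the calibration is good to about 2 mm. A picture is of the moment at which its call begins.
- order.job_done(): hands the job in; it is judged then, once.
Trained networks look in a picture, given as the dict that the camera call returned (one of the last four; its "shot" number tells which), for a name from the list of things; names that differ only in an ending like _2 or _b are one class to them, and where a whole thing is asked for, a point or a joint stands for the part that bears it (a point fixed in the world has none). Each returns a list of dicts, best first, with "confidence" (0 to 1); they miss things now and then, are a little off and sometimes report something else, mostly with a low value. They report only what shows in the picture. A call takes as long as a camera call.
- imaging.find_in(picture, query): "extent" ([centre column, centre row, width, height] as shares, 0 to 1, of the picture: columns of its width, rows of its height, round what is visible of it).
- imaging.mark_of(picture, query): "centre" ([column, row] as shares, 0 to 1, of the picture: columns of its width, rows of its height: a listed point, or the origin of a listed thing).
The state is a dict: "t": time; "joint_pos": joint angles; "dq": joint speeds; "joint_torque": joint torques, N m; "tcp_pos": TCP position; "tool_rot": TCP orientation; "contact_force": force on the tool from outside, world axes, zero at the start; "torque": the same for the moment, N m; "width": finger opening in m; "grip_force": force on a finger pad.
Only numpy, scipy, OpenCV 4.12 (cv2) and the standard library are available. Lean on these libraries where they do the work, as an engineer would, in place of code of your own. Each camera call takes 0.05 s, during which the arm holds its last target. There are 200 camera calls.

## Task

Two finished castings are going to the test lab in the small foam-lined case. Lift the grey block off the free-turning modelling wheel and take the cream block from the bench, and press each one, standing as it stands now, into its own matching cutout in the foam until it sits square and fully home on the cutout's bottom, then let it go. Do not drop or tip the castings, and leave the cup, the marker, the small bar and the spirit bottle where they are.

Things in the scene. Friction and masses are not known exactly. Their poses are not given: they have to be found in the camera images.
- grey_middle (a point): Middle of the grey cast block: straight-sided, concrete-like, 56 mm (own x) by 76 mm (own y) by 61 mm high, about 0.4 kg. Point at the middle of its footprint, half-way up (30.5 mm over its underside), z up. It starts standing on the wheel, up to 28 mm off the wheel's centre, turned anyhow; pinch it across its 56 mm.
- cream_middle (a point): Middle of the cream cast block: 66 mm (own x) by 130 mm (own y) at its underside, 45 mm high, sides drafted to a top of about 50 x 114 mm, about 0.42 kg. Point at the middle of its footprint, half-way up (22.5 mm over its underside), z up. It starts on the bench, wide side down, and goes in wide side down, either way round; pinch it across its width.
- wheel_top (a point): Centre of the top of the modelling wheel (grey metal disc 156 mm across on a low dark foot, fixed to the bench), 55 mm over the bench; the disc turns about the vertical at the lightest touch.
- sample_case: Black plastic case without lid, fixed to the bench, filled with charcoal foam; orange latches on its robot side. 168 mm along its x, 188 mm along its y; foam and rim 55 mm high. Origin at the centre of its underside, z up. Two cutouts lined with blue foam, long sides along the case's x: the larger for the cream block at y +42 mm, the smaller for the grey block at y -47 mm.
- cream_cutout (a point): Middle of the bottom of the larger cutout, 25 mm over the bench, 30 mm below the foam's top; axes as the case. For 66 mm (y) by 130 mm (x). Blue lining 2 mm too tight all round, tapered over its upper 15 mm to 3 mm too wide at the mouth. The block's weight does not sink it: push with 4 to 16 N more. Home, its top is 15 mm above the foam, 70 mm over the bench.
- grey_cutout (a point): Middle of the bottom of the smaller cutout, 9 mm over the bench, 46 mm below the foam's top; axes as the case. For 56 mm (y) by 76 mm (x); lining and push as in the larger cutout. Home, the grey block's top is 15 mm above the foam, 70 mm over the bench.
- mixing_cup: White mixing cup, 79 mm across, 88 mm high; bystander on the bench near the front left. Origin at the centre of its underside.
- marker: Black marker, 130 mm long along its y, 16 mm thick, lying near the front right; bystander. Origin under its middle.
- small_bar: Small tan cast bar 44 x 98 x 16 mm lying at the right near the timber form; bystander. Origin at the centre of its underside, y along its length.
- spirit_bottle: White spirit bottle with a blue label, 62 mm across, 159 mm high, standing at the left behind the vice; bystander. Origin at the centre of its underside.
- grey_block: The grey block itself; its origin is at the centre of its underside, axes as grey_middle.
- cream_block: The cream block itself; its origin is at the centre of its underside, axes as cream_middle.

How it is judged:
At the end, for the whole second after the job is handed in: The grey block is in the smaller cutout and the cream block in the larger one, each right way up, its underside within 3 mm of the cutout's bottom, within 5 mm of the cutout's middle, its long side within 4 degrees of the cutout's and upright within 3 degrees; both are released (z of grey_middle in the frame of grey_cutout between 0.0265 and 0.0335 m and horizontal distance between grey_middle and grey_cutout below 0.005 m and angle between the y axis of grey_middle and the x axis of grey_cutout, either way round below 0.07 rad and angle between each of grey_middle, cream_middle's own z axis and vertical below 0.05 rad and z of cream_middle in the frame of cream_cutout between 0.0185 and 0.0255 m and horizontal distance between cream_middle and cream_cutout below 0.005 m and angle between the y axis of cream_middle and the x axis of cream_cutout, either way round below 0.07 rad); the robot touches nothing.
It fails at once if a casting is dropped (falls faster than 0.8 m/s out of the hand) ((linear speed of grey_block above 0.8 m/s and contact force between the fingers and grey_block below 0.3 N) or (linear speed of cream_block above 0.8 m/s and contact force between the fingers and cream_block below 0.3 N)).
It fails at once if a casting is tipped by more than 35 degrees (angle between any of grey_middle, cream_middle's own z axis and vertical above 0.6 rad).
It fails at once if the cup, the marker, the small bar or the spirit bottle is moved by more than 30 mm (distance of any of mixing_cup, marker, small_bar, spirit_bottle from where it was at the start of the episode above 0.03 m).
It also fails if it takes over 72 s, if anything falls off the work surface, if the arm or the gripper's body presses on something with over 40 N, if the wrist force passes 120 N, or if a joint passes its speed limit or range.

## Working session

There is one attempt and no reset: what is moved stays moved. The work goes in short steps, Python scripts to look and compute and a tool call to move; the robot and the scene stay as the last step left them, time stands still between calls to the robot, and variables do not carry over. Pictures are saved under pics/ and viewed, at most 10 in all, crops included, and the job is handed in when it is done.

Besides the shell and the picture viewer there is one more tool, called after "Call:" in YAML: its name, and indented under it one key for each argument. drive_tool: Moves the arm, as the interface text tells. Its arguments: {"type":"object","properties":{"deltas":{"type":"array","items":{"type":"array"}},"squeeze":{"type":"number"}},"required":["deltas"]}

```bash
mkdir -p pics
cat > h.py <<'E'
import numpy as np, cv2
from station import robot, imaging, order
def pts(p):
    z=p["z_map"];H,W=z.shape;f=H/2/np.tan(np.radians(p["fov_y"])/2)
    v,u=np.mgrid[:H,:W]
    P=np.stack([(u-p["cx"])/f*z,(v-p["cy"])/f*z,z,np.ones_like(z)],-1)
    return (P@np.array(p["cam_to_world"]).T)[...,:3]
def save(p,n): cv2.imwrite("pics/"+n,p["frame"][...,::-1])
def rect(P,mask):
    q=P[mask][:,:2].astype(np.float32)
    (c,s,a)=cv2.minAreaRect(q*1000); return np.round(c,1),np.round(s,1),round(a,1),len(q)
E
python3 - <<'E'
from h import *
s=robot.get_state();print(s)
for c in("top","side"):
    p=imaging.snapshot(c);save(p,c+"0.png");P=pts(p)
    print(c,np.round(p["cam_to_world"],3).tolist(),p["fov_y"])
    for n in("grey_middle","cream_middle","wheel_top","sample_case","cream_cutout","grey_cutout","grey_block","mixing_cup","marker","small_bar","spirit_bottle"):
        for m in imaging.mark_of(p,n)[:1]:
            u,v=m["centre"];u=int(u*560);v=int(v*420);print(n,round(m["confidence"],2),u,v,np.round(P[min(v,419),min(u,559)],3))
E
```

```text
{'t': 0.0, 'joint_pos': array([-1.41942120e+00,  3.13435860e-01,  1.49843995e+00,  3.33538785e-06,
        1.33101236e+00, -2.23418694e-01]), 'dq': array([ 0.00122525,  0.00056009,  0.00012344, -0.00223965,  0.0009432 ,
       -0.00171477]), 'joint_torque': array([-8.46345156e-04, -4.12261212e+01, -2.59745765e+01, -2.59525850e-04,
        4.13908157e-03, -5.98839165e-06]), 'tcp_pos': array([ 0.19213381, -0.48830917,  0.23874123]), 'tool_rot': array([ 9.82492392e-01,  1.86301584e-01,  2.49469392e-05, -6.47277075e-04]), 'contact_force': array([-0.1769957 ,  0.26877308, -0.15230262]), 'torque': array([-0.04551044, -0.03600749,  0.02629678]), 'grip_force': 0.0, 'width': 0.08558681035431684}
top [[0.004, -0.99, 0.139, 0.299], [-1.0, -0.007, -0.02, 0.033], [0.021, -0.139, -0.99, 1.426], [0.0, 0.0, 0.0, 1.0]] 49.968762926797794
grey_middle 0.78 379 197 [ 0.496 -0.293  0.117]
cream_middle 0.59 183 207 [0.472 0.295 0.047]
wheel_top 0.9 367 202 [ 0.482 -0.258  0.114]
sample_case 0.81 294 209 [ 0.467 -0.045  0.054]
cream_cutout 0.56 278 206 [0.48  0.003 0.024]
grey_cutout 0.9 302 211 [ 0.465 -0
[... 190 characters left out ...]
2]
spirit_bottle 0.84 140 157 [0.617 0.421 0.091]
side [[0.939, -0.169, 0.299, 0.163], [-0.344, -0.435, 0.833, -0.948], [-0.011, -0.885, -0.466, 0.641], [0.0, 0.0, 0.0, 1.0]] 57.08954611702986
grey_middle 0.92 317 272 [ 0.472 -0.314  0.115]
cream_middle 0.7 248 201 [0.462 0.233 0.041]
wheel_top 0.89 313 283 [ 0.465 -0.312  0.084]
sample_case 0.97 273 254 [ 0.432 -0.125  0.053]
cream_cutout 0.63 271 238 [ 0.451 -0.051  0.056]
grey_cutout 0.59 280 256 [ 0.448 -0.134  0.048]
grey_block 0.85 320 285 [ 0.473 -0.33   0.09 ]
mixing_cup 0.84 217 199 [0.372 0.343 0.015]
marker 0.52 249 205 [0.464 0.231 0.026]
small_bar 0.91 370 327 [ 0.556 -0.418  0.016]
spirit_bottle 0.76 275 180 [0.626 0.419 0.021]
```

View pics/top0.png

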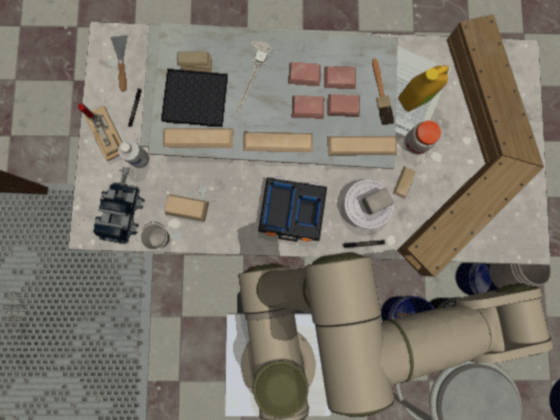

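View pics/side0.png

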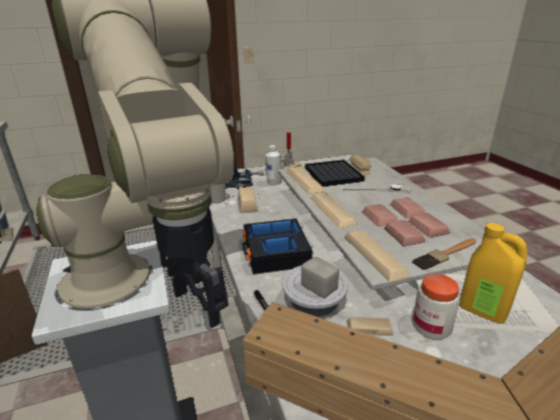

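Top view: the grey block sits on the wheel near (375,200), the case is at (293,209) with the larger cutout on the left, and the cream block is at (186,207). The side view shows the same layout.

```bash
cat >> h.py <<'E'
from scipy.spatial.transform import Rotation as R
def go(x,y,z,phi=None):
    "delta to TCP x,y,z with closing line (tool y) at world angle phi deg (mod 180)"
    s=robot.get_state();r=R.from_quat(s["tool_rot"]).as_matrix()
    d=r.T@(np.array([x,y,z])-s["tcp_pos"])*1000
    cur=np.degrees(np.arctan2(r[1,1],r[0,1]))
    yaw=None if phi is None else -(((phi-cur)+90)%180-90)   # tool z down
    print("delta",np.round(d,1),"cur phi",round(cur,2),"yaw rad",None if yaw is None else round(np.radians(yaw),4),"j6",s["joint_pos"][5].round(3),"tcp",s["tcp_pos"].round(4))
E
python3 - <<'E'
from h import *
p=imaging.snapshot("top");P=pts(p)
v,u=np.mgrid[:420,:560]
z=P[...,2]
b=lambda x0,x1,y0,y1,z0,z1:(u>x0)&(u<x1)&(v>y0)&(v<y1)&(z>z0)&(z<z1)
print("grey",rect(P,b(345,400,175,230,.107,.13)))
print("wheel",rect(P,b(335,402,170,235,.045,.065)))
print("cream",rect(P,b(160,212,190,225,.038,.06)))
print("case",rect(P,b(250,335,170,245,.045,.07)))
go(.44,-.29,.30,None)
E
```

```text
grey (array([ 489.5, -294.8]), array([54.2, 76.7]), 26.6, 457)
wheel (array([ 486.1, -276.3]), array([153.9, 153.3]), 0.7, 1446)
cream (array([475. , 292.7]), array([115.5,  53.1]), 79.2, 613)
case (array([471.6, -41.3]), array([191.5, 181.2]), 81.8, 2103)
delta [303.3 -94.  -60.7] cur phi -68.52 yaw rad None j6 -0.223 tcp [ 0.1922 -0.4886  0.2393]
```

Call:
drive_tool:
  deltas:
    - [[0,0,-60],0,85]
    - [[300,-94,-60],-0.2,85]
    - [[300,-94,-60],-0.8,85]
    - [[300,-94,-60],-1.66,85]
    - [[300,-94,-60],-1.66,85]
    - [[300,-94,-60],-1.66,85]
    - [[300,-94,-60],-1.66,85]
    - [[300,-94,-60],-1.66,85]

```text
t: 2.25
tcp_pos: [0.4376, -0.2905, 0.2992]
tool_rot: [0.662, 0.75, -0.0, -0.0]
contact_force: [-1.1, -0.5, 0.0]
width: 0.0849
grip_force: 0.0
```

Call:
drive_tool:
  deltas:
    - [[0,0,0],0,85]
    - [[0,0,0],0,85]
    - [[0,0,0],0,85]

```text
t: 2.62
tcp_pos: [0.4368, -0.2914, 0.2993]
tool_rot: [0.666, 0.746, 0.0, -0.0]
contact_force: [-1.0, -0.4, 0.8]
width: 0.0848
grip_force: 0.0
```

Run:
```python
from h import *
go(.4895,-.2948,.22,26.6)
p=imaging.snapshot("wrist");save(p,"w1.png");P=pts(p);z=P[...,2]
print(np.round(p["cam_to_world"],3).tolist(),p["fov_y"])
print("grey",rect(P,(z>.107)&(z<.13)&(abs(P[...,0]-.49)<.08)&(abs(P[...,1]+.29)<.08)))
```

```text
delta [-9.4 51.9 79.3] cur phi 6.54 yaw rad -0.3502 j6 -0.926 tcp [ 0.4368 -0.2914  0.2993]
[[0.994, 0.108, 0.035, 0.429], [0.114, -0.945, -0.306, -0.212], [-0.0, 0.308, -0.951, 0.434], [0.0, 0.0, 0.0, 1.0]] 71.90118264377648
grey (array([ 491.7, -294.3]), array([55.3, 73.9]), 25.9, 2952)
```

View pics/w1.png

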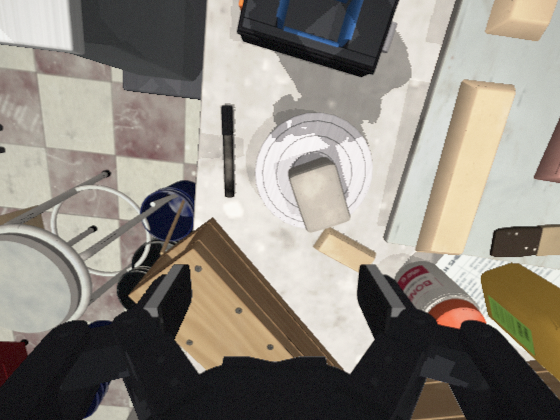

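The wrist view shows the grey block at (320,195) on the wheel, with the case at the top and the fingers at the bottom. The position agrees with the top camera to about 2 mm.

Call:
drive_tool:
  deltas:
    - [[-9,53,80],-0.34,85]
    - [[-9,53,80],-0.34,85]
    - [[-9,53,80],-0.34,85]
    - [[-9,53,80],-0.34,85]
    - [[-9,53,80],-0.34,85]

```text
t: 3.3
tcp_pos: [0.4905, -0.2945, 0.221]
tool_rot: [0.53, 0.848, -0.0, 0.001]
contact_force: [-0.8, -0.5, -0.6]
width: 0.0848
grip_force: 0.0
```

Run:
```python
from h import *
p=imaging.snapshot("wrist");P=pts(p);z=P[...,2]
print("grey",rect(P,(z>.107)&(z<.13)&(abs(P[...,0]-.49)<.06)&(abs(P[...,1]+.29)<.06)), np.median(z[(z>.107)&(z<.13)]))
go(.4915,-.2945,.108,25.9)
```

```text
grey (array([ 491.6, -294.3]), array([55.3, 74.2]), 25.4, 4924) 0.11735712085566695
delta [ -0.3   0.8 112.7] cur phi 26.05 yaw rad 0.0027 j6 -1.2 tcp [ 0.4905 -0.2944  0.2207]
```

Call:
drive_tool:
  deltas:
    - [[0,1,50],0,85]
    - [[0,1,85],0,85]
    - [[0,1,105],0,85]
    - [[0,1,112],0,85]
    - [[0,1,112],0,70]
    - [[0,1,112],0,64]
    - [[0,1,112],0,60]
    - [[0,1,112],0,56]
  squeeze: 40

```text
t: 4.35
tcp_pos: [0.4916, -0.2939, 0.1078]
tool_rot: [0.529, 0.849, -0.0, 0.0]
contact_force: [-1.5, -1.1, 1.0]
width: 0.0557
grip_force: 1.2
```

Call:
drive_tool:
  deltas:
    - [[0,0,0],0,45]
    - [[0,0,0],0,45]
    - [[0,0,0],0,45]
  squeeze: 60

```text
t: 4.72
tcp_pos: [0.4917, -0.2939, 0.1083]
tool_rot: [0.529, 0.849, -0.0, 0.001]
contact_force: [-3.3, 0.2, 6.6]
width: 0.0543
grip_force: 63.9
```

Call:
drive_tool:
  deltas:
    - [[0,0,-10],0,45]
    - [[0,0,-25],0,45]
    - [[0,0,-60],0,45]
    - [[0,0,-110],-0.1,45]
    - [[30,0,-150],-0.28,45]
    - [[60,0,-150],-0.46,45]
    - [[90,0,-150],-0.64,45]
    - [[100,0,-150],-0.82,45]

```text
t: 5.72
tcp_pos: [0.4468, -0.2024, 0.2583]
tool_rot: [0.143, 0.99, -0.0, 0.0]
contact_force: [0.0, -0.5, -3.9]
width: 0.054
grip_force: 64.6
```

Call:
drive_tool:
  deltas:
    - [[0,0,0],-0.15,45]
    - [[0,0,0],-0.15,45]
    - [[0,0,0],-0.15,45]
    - [[0,0,0],-0.15,45]

```text
t: 6.22
tcp_pos: [0.4474, -0.2039, 0.2573]
tool_rot: [0.073, 0.997, 0.0, -0.0]
contact_force: [0.9, -0.1, -4.3]
width: 0.0538
grip_force: 64.6
```

Run:
```python
from h import *
print(robot.get_state()["width"],robot.get_state()["grip_force"])
p=imaging.snapshot("wrist");save(p,"w2.png");P=pts(p);z=P[...,2]
near=(abs(P[...,0]-.47)<.14)&(abs(P[...,1]+.04)<.14)
print("case",rect(P,near&(z>.048)&(z<.065)))
f=p["frame"].astype(int);blue=(f[...,2]>f[...,0]+40)&near&(z>.0)&(z<.06)
n,l,st,_=cv2.connectedComponentsWithStats(blue.astype(np.uint8))
for i in range(1,n):
    if st[i,4]>60: print("blue",st[i],rect(P,l==i))
for n in("sample_case","cream_cutout","grey_cutout"):
    for m in imaging.mark_of(p,n)[:1]:
        u,v=m["centre"];print(n,m["confidence"],int(u*560),int(v*420),P[int(v*420),int(u*560)].round(4))
go(.465,-.088,.2,81.8)
```

```text
0.05383224626568475 64.56544518470764
case (array([499.4, -46. ]), array([190.2, 232.7]), 81.6, 13745)
blue [424 124  60   8 381] (array([411.4,  10.5]), array([57. ,  8.3]), 82.0, 381)
blue [413 135  12  51 198] (array([442.2, -32.2]), array([ 6.5, 57.8]), 81.4, 198)
blue [ 459  135   33   51 1168] (array([453.3,  39.6]), array([10.9, 58.2]), 81.7, 1168)
blue [ 348  149   58   65 1380] (array([453.7, -66. ]), array([96.6, 44.4]), 27.0, 1380)
blue [341 157  46  66 869] (array([ 477.3, -109.4]), array([95.2, 43.4]), 27.0, 869)
blue [ 450  184   30   51 1028] (array([516.7,  30.4]), array([10.5, 63.1]), 81.8, 1028)
blue [406 187  53  57 843] (array([524.5, -25.2]), array([96.4, 44.7]), 36.1, 843)
sample_case 0.72 391 179 [ 0.4623 -0.0604  0.0428]
cream_cutout 0.61 431 180 [ 0.4759 -0.0027  0.0249]
grey_cutout 0.79 362 176 [ 0.4616 -0.0859  0.0085]
delta [ -0.7 117.2  57.3] cur phi 81.7 yaw rad -0.0017 j6 -2.092 tcp [ 0.4474 -0.2039  0.2573]
```

View pics/w2.png

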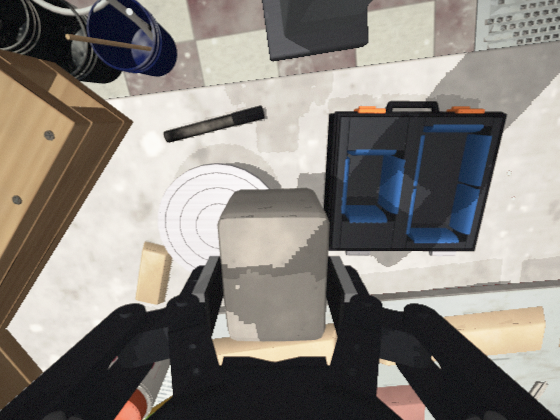

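Wrist view: the grey block is held square in the middle. The case is clear at upper right, with the small cutout around (375,185) and the large one around (445,185). Next I'll fit the mouths of the cutouts and the block's offset in the hand.

```bash
cat >> h.py <<'E'
def mouths(p):
    P=pts(p);z=P[...,2]
    top=((z>.049)&(z<.062)&(abs(P[...,0]-.47)<.13)&(abs(P[...,1]+.04)<.13)).astype(np.uint8)
    n,l,st,_=cv2.connectedComponentsWithStats(top);top=(l==1+np.argmax(st[1:,4])).astype(np.uint8)
    print("case",rect(P,top>0),np.median(z[top>0]))
    cs,h=cv2.findContours(top,cv2.RETR_CCOMP,cv2.CHAIN_APPROX_NONE)
    for c,hh in zip(cs,h[0]):
        if hh[3]>=0 and cv2.contourArea(c)>300:
            m=np.zeros_like(top);cv2.drawContours(m,[c],-1,1,1);print("mouth",cv2.boundingRect(c),rect(P,(m>0)&(top>0)))
def held(p,lo=-.005,hi=.02):
    s=robot.get_state();P=pts(p)
    T=(P-s["tcp_pos"])@R.from_quat(s["tool_rot"]).as_matrix()
    return T
E
python3 - <<'E'
from h import *
p=imaging.snapshot("wrist");mouths(p)
T=held(p);v,u=np.mgrid[:420,:560];b=(u>215)&(u<335)&(v>185)&(v<340)&(abs(T[...,0])<.08)&(abs(T[...,1])<.04)&(T[...,2]<.06)&(T[...,2]>-.02)
print(np.histogram(T[...,2][b]*1000,bins=20))
m=b&(abs(T[...,2]-np.median(T[...,2][b]))<.003);print(np.median(T[...,2][b]),rect(T,m))
# tilt of top
A=np.c_[T[m][:,:2],np.ones(m.sum())];print(np.linalg.lstsq(A,T[m][:,2],rcond=None)[0])
E
```

```text
case (array([473.6, -41.6]), array([189.2, 179.9]), 81.1, 13471) 0.05466299455824358
mouth (341, 149, 63, 72) (array([464.8, -88.1]), array([68. , 87.7]), 81.4, 262)
mouth (406, 125, 84, 116) (array([ 4.782e+02, -2.000e-01]), array([ 78. , 141.4]), 81.3, 386)
(array([  129,   132,   136, 10002,  3179,   584,   209,   196,   190,
         170,   151,   154,   134,   129,   130,   109,    95,   102,
          94,    80]), array([-19.97019787, -16.60692411, -13.24365035,  -9.88037659,
        -6.51710283,  -3.15382907,   0.20944468,   3.57271844,
         6.9359922 ,  10.29926596,  13.66253972,  17.02581348,
        20.38908724,  23.752361  ,  27.11563476,  30.47890852,
        33.84218228,  37.20545604,  40.5687298 ,  43.93200356,
        47.29527732]))
-0.00697754758464082 (array([-1.4,  1.7]), array([59. , 73.5]), 89.7, 12927)
[ 0.00877575 -0.00201019 -0.00705145]
```

Run:
```python
from h import *
go(.464,-.088,.15,81.5)
```

```text
delta [  0.3 117.  107.3] cur phi 81.71 yaw rad 0.0036 j6 -2.092 tcp [ 0.4475 -0.2039  0.2573]
```

Call:
drive_tool:
  deltas:
    - [[0,50,0],0,45]
    - [[0,100,20],0,45]
    - [[0,117,60],0.003,45]
    - [[0,117,95],0.003,45]
    - [[0,117,107],0.003,45]
    - [[0,117,107],0.003,45]
    - [[0,117,107],0.003,45]

```text
t: 7.35
tcp_pos: [0.465, -0.0886, 0.1516]
tool_rot: [0.074, 0.997, -0.0, 0.001]
contact_force: [-0.5, -0.8, -4.1]
width: 0.0541
grip_force: 65.0
```

Run:
```python
from h import *
go(.464,-.088,.12,81.5);print(robot.get_state()["contact_force"])
```

```text
delta [ 1.1  0.5 31.6] cur phi 81.53 yaw rad 0.0006 j6 -1.86 tcp [ 0.465  -0.0886  0.1516]
[-0.48776088 -0.83036324 -4.11024171]
```

Call:
drive_tool:
  deltas:
    - [[0.7,0.5,25],0,45]
    - [[0.7,0.5,40],0,45]
    - [[0.7,0.5,46],0,45]
    - [[0.7,0.5,52],0,45]
    - [[0.7,0.5,56],0,45]
    - [[0.7,0.5,56],0,45]
  squeeze: 80

```text
t: 8.1
tcp_pos: [0.4639, -0.0879, 0.0946]
tool_rot: [0.074, 0.997, -0.0, 0.0]
contact_force: [-2.4, -4.2, -1.6]
width: 0.0535
grip_force: 90.8
```

Call:
drive_tool:
  deltas:
    - [[0,0,5],0,45]
    - [[0,0,10],0,45]
    - [[0,0,14],0,45]
    - [[0,0,14],0,45]

```text
t: 8.6
tcp_pos: [0.4637, -0.0876, 0.0797]
tool_rot: [0.074, 0.997, -0.0, -0.0]
contact_force: [-1.0, -5.0, -3.1]
width: 0.0535
grip_force: 90.6
```

Call:
drive_tool:
  deltas:
    - [[0,0,4],0,45]
    - [[0,0,8],0,45]
    - [[0,0,12],0,45]
    - [[0,0,12],0,45]

```text
t: 9.1
tcp_pos: [0.4636, -0.0876, 0.0678]
tool_rot: [0.074, 0.997, -0.0, -0.0]
contact_force: [-1.5, -6.0, -2.0]
width: 0.0532
grip_force: 90.7
```

Call:
drive_tool:
  deltas:
    - [[0,0,2],0,45]
    - [[0,0,4],0,45]
    - [[0,0,4],0,45]

```text
t: 9.48
tcp_pos: [0.4637, -0.0876, 0.0641]
tool_rot: [0.074, 0.997, -0.0, 0.0]
contact_force: [-2.2, -4.1, 0.9]
width: 0.0531
grip_force: 91.0
```

Run:
```python
from h import *
p=imaging.snapshot("wrist");save(p,"w3.png")
T=held(p);P=pts(p);b=(abs(T[...,0])<.05)&(abs(T[...,1])<.026)&(T[...,2]<.01)&(T[...,2]>-.035)
m=b&(abs(T[...,2]-np.median(T[...,2][b]))<.004);print(np.median(T[...,2][b]),np.median(P[...,2][b]),rect(T,m),rect(P,m))
mouths(p)
```

```text
-0.006805638244184175 0.07089931181087329 (array([-2.,  0.]), array([51.9, 74.7]), 90.0, 12741) (array([465.7, -87.8]), array([51.9, 74.7]), 81.6, 12741)
case (array([460.5, -39. ]), array([189.3, 154.7]), 80.9, 39323) 0.054806039877922125
```

View pics/w3.png

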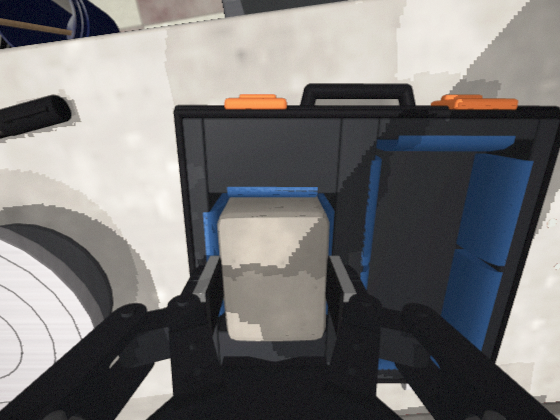

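The grey block is in the small cutout at (275,265), square to it, with its top at about 71 mm. I'll press a little more, release and then press from above.

Call:
drive_tool:
  deltas:
    - [[0,0,1],0,45]
    - [[0,0,2],0,45]
    - [[0,0,2],0,45]

```text
t: 9.9
tcp_pos: [0.4637, -0.0876, 0.0626]
tool_rot: [0.074, 0.997, -0.0, 0.0]
contact_force: [-5.2, -4.4, 7.4]
width: 0.0533
grip_force: 91.7
```

Call:
drive_tool:
  deltas:
    - [[0,0,0],0,60]
    - [[0,0,0],0,70]
    - [[0,0,0],0,72]
    - [[0,0,-15],0,72]
    - [[0,0,-35],0,72]
    - [[0,0,-35],0,10]
    - [[0,0,-35],0,0]
    - [[0,0,-35],0,0]

```text
t: 10.9
tcp_pos: [0.4633, -0.0873, 0.0968]
tool_rot: [0.074, 0.997, 0.0, -0.001]
contact_force: [-0.4, -0.6, -0.0]
width: 0.0176
grip_force: 0.0
```

Call:
drive_tool:
  deltas:
    - [[0,0,0],0,0]
    - [[0,0,0],0,0]
    - [[0,0,5],0,0]

```text
t: 11.28
tcp_pos: [0.4638, -0.0875, 0.0922]
tool_rot: [0.074, 0.997, -0.0, 0.0]
contact_force: [-0.2, 0.2, -0.2]
width: 0.0002
grip_force: 0.0
```

Run:
```python
from h import *
s=robot.get_state();print(s["width"],s["tcp_pos"])
p=imaging.snapshot("wrist");P=pts(p);T=held(p);z=P[...,2]
m=(abs(P[...,0]-.465)<.06)&(abs(P[...,1]+.088)<.04)&(z>.064)&(z<.076);print(np.median(z[m]),rect(P,m))
A=np.c_[P[m][:,:2]-[.465,-.088],np.ones(m.sum())];print(np.linalg.lstsq(A,P[m][:,2],rcond=None)[0])
```

```text
0.00019222803271196716 [ 0.46378167 -0.0875325   0.09222051]
0.0692802117993222 (array([462.7, -86.8]), array([54.9, 69.6]), 81.5, 6726)
[ 0.01456963 -0.00036571  0.06915858]
```

Call:
drive_tool:
  deltas:
    - [[-1,0,8],0,0]
    - [[-1,0,12],0,0]
    - [[-1,0,14],0,0]
    - [[-1,0,15],0,0]
    - [[-1,0,16],0,0]
    - [[-1,0,16],0,0]

```text
t: 12.08
tcp_pos: [0.4646, -0.0876, 0.078]
tool_rot: [0.073, 0.997, -0.0, -0.0]
contact_force: [-10.0, 3.8, 23.9]
width: -0.0002
grip_force: 11.9
```

Call:
drive_tool:
  deltas:
    - [[0,0,-30],0,0]
    - [[0,0,-90],0,20]
    - [[0,0,-140],0.18,85]
    - [[0,0,-160],0.36,85]
    - [[0,0,-160],0.54,85]
    - [[0,0,-160],0.72,85]

```text
t: 12.82
tcp_pos: [0.4647, -0.0876, 0.2365]
tool_rot: [0.423, 0.906, 0.0, 0.0]
contact_force: [-0.2, -0.8, 0.1]
width: 0.0847
grip_force: 0.0
```

Run:
```python
from h import *
p=imaging.snapshot("wrist");P=pts(p);z=P[...,2]
m=(abs(P[...,0]-.465)<.06)&(abs(P[...,1]+.088)<.04)&(z>.062)&(z<.076);print("grey",np.median(z[m]),rect(P,m));mouths(p)
go(.475,.24,.23,-10.8)
```

```text
grey 0.06941862400396825 (array([466. , -87.2]), array([55.6, 75.8]), 81.5, 3317)
case (array([473.9, -41.2]), array([188.2, 180.7]), 81.5, 15552) 0.05478362383731833
mouth (227, 141, 94, 95) (array([465.2, -87.3]), array([67.5, 87.2]), 81.5, 219)
mouth (265, 57, 138, 151) (array([4.786e+02, 2.000e-01]), array([ 76.8, 141.2]), 81.4, 387)
delta [246.  216.6   6.4] cur phi 39.56 yaw rad 0.8789 j6 -1.125 tcp [ 0.4646 -0.0876  0.2364]
```

Grey is home, within 1 mm of the cutout's middle. On to the cream block.

Call:
drive_tool:
  deltas:
    - [[50,45,0],0.18,85]
    - [[95,85,0],0.36,85]
    - [[140,125,0],0.54,85]
    - [[185,165,0],0.72,85]
    - [[246,217,0],0.88,85]
    - [[246,217,0],0.88,85]
    - [[246,217,0],0.88,85]
    - [[246,217,0],0.88,85]

```text
t: 13.88
tcp_pos: [0.4709, 0.24, 0.2361]
tool_rot: [0.766, 0.643, -0.0, 0.0]
contact_force: [-0.3, 0.3, 0.2]
width: 0.0852
grip_force: 0.0
```

Run:
```python
from h import *
p=imaging.snapshot("wrist");P=pts(p);z=P[...,2];save(p,"w4.png")
m=(abs(P[...,0]-.475)<.06)&(abs(P[...,1]-.2927)<.08)
print("all",rect(P,m&(z>.012)&(z<.06)));t=m&(z>.041)&(z<.055);r=rect(P,t);print("top",r,np.median(z[t]))
go(r[0][0]/1000,r[0][1]/1000,.12,r[2] if r[1][0]<r[1][1] else r[2]-90)
```

```text
all (array([456.8, 299.8]), array([127.7, 108. ]), 79.5, 5575)
top (array([455. , 302.3]), array([123.9, 100.7]), 79.7, 4813) 0.04496701636290357
delta [ 59.  -26.8 116.2] cur phi -10.06 yaw rad 0.0041 j6 0.424 tcp [0.4711 0.2395 0.2362]
```

View pics/w4.png

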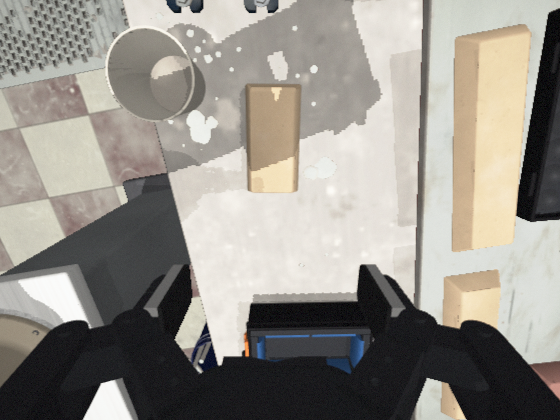

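The wrist view shows the cream block at (273,138). The cup at (150,75) got into the mask, so I'll keep to the largest component.

```bash
cat >> h.py <<'E'
def cream(p):
    P=pts(p);z=P[...,2]
    m=((abs(P[...,0]-.475)<.06)&(abs(P[...,1]-.2927)<.08)&(z>.0425)&(z<.05)).astype(np.uint8)
    n,l,st,_=cv2.connectedComponentsWithStats(m);m=l==1+np.argmax(st[1:,4])
    r=rect(P,m);print("top",r,np.median(z[m]));return r
E
python3 - <<'E'
from h import *
r=cream(imaging.snapshot("wrist"))
go(r[0][0]/1000,r[0][1]/1000,.12,r[2] if r[1][0]<r[1][1] else r[2]-90)
E
```

```text
top (array([478.8, 293.4]), array([112.9,  50. ]), 79.5, 4709) 0.044980055404493346
delta [ 54.6  -2.  116.3] cur phi -10.12 yaw rad 0.0066 j6 0.425 tcp [0.4712 0.2393 0.2363]
```

Call:
drive_tool:
  deltas:
    - [[55,-2,50],0.007,85]
    - [[55,-2,100],0.007,85]
    - [[55,-2,130],0.007,85]
    - [[55,-2,130],0.007,85]
    - [[55,-2,130],0.007,85]

```text
t: 14.6
tcp_pos: [0.4797, 0.2945, 0.108]
tool_rot: [0.769, 0.639, 0.001, 0.0]
contact_force: [-0.1, 0.3, 0.7]
width: 0.0849
grip_force: 0.0
```

Run:
```python
from h import *
r=cream(imaging.snapshot("wrist"))
go(r[0][0]/1000,r[0][1]/1000,.0375,r[2] if r[1][0]<r[1][1] else r[2]-90)
```

```text
top (array([478.7, 293.4]), array([113.6,  49.8]), 79.6, 9549) 0.04502685362065592
delta [-1.5 -1.  70.8] cur phi -10.55 yaw rad -0.0026 j6 0.527 tcp [0.4798 0.2946 0.1083]
```

Call:
drive_tool:
  deltas:
    - [[-1,-1,35],0,85]
    - [[-1,-1,58],0,85]
    - [[-1,-1,69],0,85]
    - [[-1,-1,69],0,70]
    - [[-1,-1,69],0,60]
    - [[-1,-1,69],0,56]
    - [[-1,-1,69],0,53]
    - [[-1,-1,69],0,50]
  squeeze: 40

```text
t: 15.65
tcp_pos: [0.4781, 0.2942, 0.0385]
tool_rot: [0.769, 0.639, 0.001, 0.0]
contact_force: [-1.3, -1.5, 9.1]
width: 0.0507
grip_force: 40.4
```

Call:
drive_tool:
  deltas:
    - [[0,0,0],0,42]
    - [[0,0,0],0,42]
    - [[0,0,0],0,42]
    - [[0,0,0],0,42]
  squeeze: 80

```text
t: 16.15
tcp_pos: [0.4781, 0.2942, 0.0389]
tool_rot: [0.769, 0.639, 0.001, 0.0]
contact_force: [-2.6, -2.6, 12.4]
width: 0.0494
grip_force: 80.7
```

Call:
drive_tool:
  deltas:
    - [[0,0,-3],0,42]
    - [[0,0,-8],0,42]
    - [[0,0,-14],0,42]
    - [[0,0,-20],0,42]
    - [[0,0,-20],0,42]

```text
t: 16.77
tcp_pos: [0.4778, 0.2942, 0.0578]
tool_rot: [0.769, 0.639, 0.0, 0.0]
contact_force: [-0.2, -0.3, -3.5]
width: 0.0491
grip_force: 81.3
```

Run:
```python
from h import *
p=imaging.snapshot("wrist")
T=held(p);P=pts(p);b=(abs(T[...,0])<.07)&(abs(T[...,1])<.024)&(T[...,2]<.012)&(T[...,2]>-.025)
m=b&(abs(T[...,2]-np.median(T[...,2][b]))<.004);print(np.median(T[...,2][b]),np.median(P[...,2][b]),rect(T,m))
A=np.c_[T[m][:,:2],np.ones(m.sum())];print(np.linalg.lstsq(A,T[m][:,2],rcond=None)[0]);print(robot.get_state()["contact_force"],robot.get_state()["width"])
```

```text
-0.006379064223425792 0.0638387295827715 (array([3.5, 0. ]), array([106.2,  48. ]), 0.0, 17658)
[ 0.00331352  0.00180633 -0.00640681]
[ 0.16195382  0.22889897 -3.10158334] 0.04877344105870508
```

Call:
drive_tool:
  deltas:
    - [[0,0,-30],0,42]
    - [[0,0,-70],0,42]
    - [[-40,0,-110],-0.1,42]
    - [[-80,0,-125],-0.26,42]
    - [[-120,0,-125],-0.43,42]
    - [[-160,0,-125],-0.6,42]
    - [[-200,0,-125],-0.77,42]
    - [[-230,0,-125],-0.94,42]

```text
t: 17.82
tcp_pos: [0.435, 0.0666, 0.1822]
tool_rot: [0.394, 0.919, -0.0, -0.0]
contact_force: [-0.3, 0.1, -4.2]
width: 0.0494
grip_force: 82.6
```

Call:
drive_tool:
  deltas:
    - [[0,0,0],-0.16,42]
    - [[0,0,0],-0.32,42]
    - [[0,0,0],-0.48,42]
    - [[0,0,0],-0.667,42]
    - [[0,0,0],-0.667,42]
    - [[0,0,0],-0.667,42]

```text
t: 18.58
tcp_pos: [0.4355, 0.0679, 0.1822]
tool_rot: [0.075, 0.997, 0.0, -0.0]
contact_force: [-0.3, 0.1, -3.7]
width: 0.0491
grip_force: 82.7
```

Run:
```python
from h import *
p=imaging.snapshot("wrist");save(p,"w5.png")
T=held(p);P=pts(p);b=(abs(T[...,0])<.07)&(abs(T[...,1])<.024)&(T[...,2]<.012)&(T[...,2]>-.025)
m=b&(abs(T[...,2]-np.median(T[...,2][b]))<.004);print(np.median(T[...,2][b]),rect(T,m))
A=np.c_[T[m][:,:2],np.ones(m.sum())];print(np.linalg.lstsq(A,T[m][:,2],rcond=None)[0]);print(robot.get_state()["contact_force"],robot.get_state()["width"])
mouths(p)
go(.4787,.0003,.14,81.5)
```

```text
-0.005951128526009148 (array([ 1.6, -0. ]), array([106.3,  48. ]), 0.0, 17538)
[ 0.00198278  0.00126959 -0.00596532]
[ 0.5030423   0.2592888  -3.94681558] 0.04915584791039923
case (array([466.7, -60.7]), array([148., 173.]), 81.4, 11190) 0.05492412744158076
mouth (84, 221, 71, 74) (array([468.8, -91.9]), array([64.7, 83.7]), 81.1, 246)
mouth (86, 213, 77, 78) (array([464.6, -86.9]), array([67.9, 87.9]), 81.4, 287)
delta [-52.9 -60.4  42.2] cur phi 81.39 yaw rad -0.0019 j6 -1.533 tcp [0.4355 0.0679 0.1822]
```

View pics/w5.png

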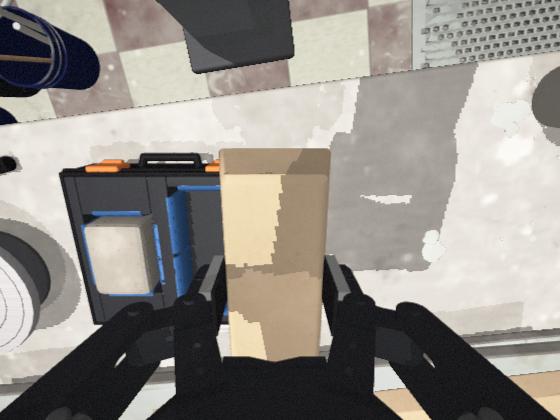

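The cream block is held level and square at (275,260), and the grey block sits home at (120,255).

Call:
drive_tool:
  deltas:
    - [[-30,-35,0],0,42]
    - [[-52,-60,10],-0.002,42]
    - [[-52,-60,42],-0.002,42]
    - [[-52,-60,42],-0.002,42]
    - [[-52,-60,42],-0.002,42]

```text
t: 19.25
tcp_pos: [0.4786, 0.0011, 0.1413]
tool_rot: [0.073, 0.997, -0.0, 0.001]
contact_force: [0.5, -0.3, -3.4]
width: 0.0492
grip_force: 82.8
```

Run:
```python
from h import *
go(.4777,.0003,.094,81.5);print(robot.get_state()["contact_force"])
```

```text
delta [ 0.8 -0.9 47.3] cur phi 81.65 yaw rad 0.0027 j6 -1.668 tcp [0.4786 0.0011 0.1413]
[ 0.51729218 -0.3496572  -3.37064624]
```

Call:
drive_tool:
  deltas:
    - [[0.5,-0.7,30],0.002,42]
    - [[0.5,-0.7,45],0.002,42]
    - [[0.5,-0.7,51],0.002,42]
    - [[0.5,-0.7,57],0.002,42]
    - [[0.5,-0.7,60],0.002,42]
    - [[0.5,-0.7,60],0.002,42]

```text
t: 20.0
tcp_pos: [0.4778, -0.0001, 0.081]
tool_rot: [0.074, 0.997, -0.001, 0.0]
contact_force: [-4.6, -3.0, -0.7]
width: 0.0489
grip_force: 83.4
```

Call:
drive_tool:
  deltas:
    - [[0,0,4],0,42]
    - [[0,0,8],0,42]
    - [[0,0,10],0,42]
    - [[0,0,10],0,42]

```text
t: 20.5
tcp_pos: [0.4775, -0.0001, 0.0709]
tool_rot: [0.074, 0.997, -0.0, -0.0]
contact_force: [-5.4, -3.8, 1.6]
width: 0.0492
grip_force: 83.6
```

Run:
```python
from h import *
p=imaging.snapshot("wrist")
T=held(p);P=pts(p);b=(abs(T[...,0])<.07)&(abs(T[...,1])<.024)&(T[...,2]<.012)&(T[...,2]>-.025)
m=b&(abs(T[...,2]-np.median(T[...,2][b]))<.004);print(np.median(P[...,2][b]),rect(T,m),rect(P,m))
A=np.c_[T[m][:,:2],np.ones(m.sum())];print(np.linalg.lstsq(A,T[m][:,2],rcond=None)[0])
```

```text
0.07685873879682192 (array([1.4, 0. ]), array([ 47.9, 106.7]), 90.0, 17536) (array([4.761e+02, 1.000e-01]), array([ 47.9, 106.7]), 81.6, 17536)
[ 0.00418101  0.0025455  -0.00597455]
```

Going in level. The rest of the way now.

Call:
drive_tool:
  deltas:
    - [[0,0,3],0,42]
    - [[0,0,6],0,42]
    - [[0,0,8],0,42]
    - [[0,0,8],0,42]

```text
t: 21.05
tcp_pos: [0.4774, -0.0002, 0.0639]
tool_rot: [0.074, 0.997, -0.0, -0.0]
contact_force: [-11.4, -3.5, 15.7]
width: 0.0491
grip_force: 86.5
```

Call:
drive_tool:
  deltas:
    - [[0,0,0],0,55]
    - [[0,0,0],0,65]
    - [[0,0,0],0,66]
    - [[0,0,-15],0,66]
    - [[0,0,-35],0,66]
    - [[0,0,-35],0,10]
    - [[0,0,-35],0,0]
    - [[0,0,-35],0,0]

```text
t: 22.05
tcp_pos: [0.4773, 0.0004, 0.0968]
tool_rot: [0.074, 0.997, 0.0, -0.001]
contact_force: [-0.1, 0.6, 0.1]
width: 0.0115
grip_force: 0.0
```

Call:
drive_tool:
  deltas:
    - [[0,0,0],0,0]
    - [[0,0,0],0,0]
    - [[0,0,5],0,0]

```text
t: 22.42
tcp_pos: [0.4777, 0.0003, 0.0923]
tool_rot: [0.074, 0.997, -0.0, 0.0]
contact_force: [0.5, 0.1, 1.2]
width: 0.0001
grip_force: 0.0
```

Run:
```python
from h import *
s=robot.get_state();print(s["width"],s["tcp_pos"])
p=imaging.snapshot("wrist");P=pts(p);z=P[...,2]
m=(abs(P[...,0]-.479)<.075)&(abs(P[...,1])<.045)&(z>.063)&(z<.078);print(np.median(z[m]),rect(P,m))
A=np.c_[P[m][:,:2]-[.479,0],np.ones(m.sum())];print(np.linalg.lstsq(A,P[m][:,2],rcond=None)[0])
```

```text
0.00012087575480226135 [4.77742001e-01 2.99398150e-04 9.22594493e-02]
0.06990749307298635 (array([478.8,   0.6]), array([ 51.6, 114.1]), 81.5, 9373)
[ 0.0074154  -0.00656911  0.06995588]
```

Home; I'll press at the middle to confirm, then retreat.

Call:
drive_tool:
  deltas:
    - [[-1,0,8],0,0]
    - [[-1,0,12],0,0]
    - [[-1,0,14],0,0]
    - [[-1,0,15],0,0]
    - [[-1,0,16],0,0]
    - [[-1,0,16],0,0]

```text
t: 23.22
tcp_pos: [0.4785, 0.0002, 0.078]
tool_rot: [0.073, 0.997, -0.0, -0.0]
contact_force: [-9.8, 1.1, 22.8]
width: -0.0
grip_force: 11.3
```

Call:
drive_tool:
  deltas:
    - [[0,0,-30],0,0]
    - [[0,0,-90],0,0]
    - [[40,0,-150],0,0]
    - [[60,0,-170],0,0]
    - [[60,0,-170],0,0]
    - [[60,0,-170],0,0]

```text
t: 23.98
tcp_pos: [0.4194, 0.0089, 0.2455]
tool_rot: [0.074, 0.997, 0.0, -0.0]
contact_force: [1.1, -0.0, -0.4]
width: -0.0001
grip_force: 0.0
```

Run:
```python
from h import *
p=imaging.snapshot("wrist");P=pts(p);z=P[...,2]
for c,w in(((.479,0),.045),((.465,-.0875),.04)):
    m=(abs(P[...,0]-c[0])<.075)&(abs(P[...,1]-c[1])<w)&(z>.063)&(z<.078);print(np.median(z[m]),rect(P,m))
    A=np.c_[P[m][:,:2]-c,np.ones(m.sum())];print(np.linalg.lstsq(A,P[m][:,2],rcond=None)[0])
mouths(p);print(robot.get_state()["contact_force"])
```

```text
0.06983375246794288 (array([463.4,   2.9]), array([51.6, 83.6]), 81.5, 2747)
[ 0.01139688 -0.0064993   0.06988817]
0.06936687699768268 (array([464.8, -86.7]), array([55. , 74.7]), 81.7, 2709)
[ 0.01431576 -0.01753484  0.06914047]
case (array([472.1, -40.6]), array([188.9, 177.8]), 81.7, 10541) 0.05479361691489176
mouth (170, 202, 61, 68) (array([466. , -86.9]), array([67.6, 88.8]), 81.7, 423)
[ 0.01639491  0.15458966 -0.09169271]
```

```bash
python3 -c "
from station import order
print(order.job_done())"
```

```text
the job is handed in; nothing more can be done
None
```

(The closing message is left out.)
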